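Turn the trolley wheel to its valve

TASK

The equipment trolley's wheel hangs on the wheel stand and needs air: push it round by its spokes with the fingers, taking as many spokes as it needs, until the valve stem is at the bottom of the wheel with its cap pointing straight up at the hub, ready for the air line, and leave the wheel at rest there. Push gently on the spokes only, without setting the wheel spinning; keep off the tyre and the valve stem, and neither move nor pick up anything else on the bench.

Things in the scene. Friction and masses are not known exactly. Their poses are not given: they have to be found in the camera images.
- stand: the fixed stand: origin on the bench under the wheel's centre; x runs along the level axle away from the robot's side, y level in the wheel's plane, z up. Dark base plate 12 mm thick, 340 mm along y, from x = -10 to 140 mm; two splayed grey legs at x = 25 to 85 mm, beyond the wheel, carry the axle
- hub (a point): point on the axle at the wheel's centre, 190 mm above the bench, fixed to the stand, with the stand's axes (x along the axle, y level in the wheel's plane, z up). On the robot's side the hub barrel, 40 mm thick, reaches to x = -32 mm and its end nut, 20 mm thick, to x = -35 mm
- wheel (a joint): turn of the wheel about the hub's x axis, rad; 0 (or a full turn) when the valve stem is at the bottom, pointing straight up at the hub; growing values carry the stem from the bottom towards the hub's +y side (y axis turns towards z). It turns either way with bearing drag of 0.15 N m and stays where it is left
- spokes: five straight steel spokes, 12 mm thick, and the rim (inside radius 98 mm), turning with the wheel; origin at its centre, axes as the hub's when wheel is 0. 72 deg apart, two of them 36 deg either side of the stem. Offset towards the robot: their middle line lies at x = -24 mm from the hub out to radius 88 mm, then bends back to x = -8 mm at the rim
- tyre: black rubber tyre, 300 mm outside diameter, 36 mm wide, inner edge at radius 114 mm, turning with the wheel; origin at the wheel's centre, its top 340 mm above the bench
- stem: valve stem: brass with a black cap, 26 mm long, 8 to 11 mm thick, standing on the inside of the rim midway between two spokes, in the wheel's middle plane; origin at its foot on the rim, 98 mm from the wheel's centre; its z axis points along the stem to the cap, towards the hub
- spanner: open-ended spanner lying flat on the bench (bystander); origin at its underside
- jar: clear screw jar, 56 mm wide, 65 mm tall (bystander); origin at its underside
- spray: aluminium can, 60 mm wide, 150 mm tall (bystander); origin at its underside
- driver: screwdriver lying on the bench (bystander); origin at its underside
- elbow: bent copper tube lying on the bench, 22 mm thick, about 100 by 90 mm (bystander); origin at its underside
- cup: steel cup, 70 mm wide, 70 mm tall (bystander); origin at its underside
- roll: black rubber disc, 60 mm wide, 40 mm tall (bystander); origin at its underside

How it is judged (in metres and radians):
At the end, for the whole second after the job is handed in: The valve stem points up (at the bottom of the wheel) within 0.14 rad (8 deg), the wheel turns slower than 0.05 rad/s, and every loose thing is within 25 mm of where it started (angle between stem's own z axis and vertical below 0.14 rad and velocity of joint wheel between -0.05 and 0.05 rad/s and distance of each of spanner, jar, spray, driver, elbow, cup, roll from where it was at the start of the episode below 0.025 m); the robot touches nothing.
It fails at once if the tyre is pushed (over 6 N) (contact force between any of the fingers, the arm and tyre above 6 N).
It fails at once if the valve stem is pushed (over 2 N) (contact force between any of the fingers, the arm and stem above 2 N).
It fails at once if the spokes are pushed hard by the fingers (over 60 N), or pushed by the hand or arm instead (over 20 N) (contact force between the fingers and spokes above 60 N or contact force between the arm and spokes above 20 N).
It fails at once if the wheel is set spinning (faster than 6 rad/s) (velocity of joint wheel above 6 rad/s or velocity of joint wheel below -6 rad/s).
It fails at once if a bystander is moved or picked up (25 mm or more) (distance of any of spanner, jar, spray, driver, elbow, cup, roll from where it was at the start of the episode above 0.025 m).
It also fails if it takes over 61 s, if anything falls off the work surface, if the arm or the gripper's body presses on something with over 40 N, if the wrist force passes 120 N, or if a joint passes its speed limit or range.

ROBOT

A 6-joint arm with a two-finger parallel gripper is mounted at the origin on the work surface. World frame = base frame: x ahead of the robot, y to its left, z up, the work surface at z = 0. Lengths are in m, angles in degrees, forces in N, time in s.
With the tool pointing down it reaches from about 0.35 to 1 m from the base axis. Payload 7.1 kg.
Tool frame: the origin (TCP) lies midway between the tips of the shut fingers; the grasp point (between the pads) lies 19 mm behind it; z points along the fingers, y is the line along which they close (so a half turn about z gives the same grasp; the last joint's range is limited). The gripper opens to 85 mm and grips with 20 to 120 N. Pads are 22 mm wide; open, the fingers measure 114 mm over their backs; the gripper's body (76 mm by 85 mm) begins 54 mm behind the grasp point. The pads swing forward as they close: fully open they stand 13 mm farther back than shut.
Start: joints at [-70.359, 24.242, 93.386, -0, 62.372, -1.089], TCP at [0.221, -0.585, 0.231] pointing down, gripper open.
Joint ranges: [-172.04, 172.04], [-51.8, 120.97], [4.93, 147.93], [-75.15, 255.16], [6.16, 154.13], [-145.62, 145.62]. Speed limits (degrees/s): [136.94, 136.94, 172.46, 180, 180, 180].

INTERFACE

Orientations are given as a 3x3 rotation matrix whose columns are the frame's x, y, z axes.
In Python, from cell import arm, claw, planner, cams, models gives the robot as it stands. The module is installed in compiled form; this text tells all that it offers. Calls block until the motion is done:
- arm.move_to(position, orientation): joint-space move of the TCP to a pose.
- arm.servo_line(position, velocity=0.15, frame=None): straight line of the TCP; frame=None keeps the orientation; velocity is the mean speed in m/s.
- arm.move_j(angles): joint-space move.
- claw.gripper_open() and claw.grasp(newtons=None): open the fingers fully, or close them until they stop; newtons is the grip in N (None keeps the last).
- arm.pause(seconds).
- planner.inverse_kinematics(position, orientation): joint angles nearest the present ones, or None.
- arm.state(): the state.
- cams.camera(name): name is "scene" or "top" or "wrist"; returns (picture, depth): 480x640x3 uint8, blue, green, red; 480x640 float32, m along the optical axis (not along the pixel's ray), 0 where there is no reading.
- cams.camera_info(name): a dict with "fovy" (degrees; the focal length in pixels is half the picture's height over the tangent of half this angle, whatever the lens; pixels are square), "cx", "cy" (the principal point, pixels), "k1" (the pictures are not rectified: a ray, as slopes to the right and down, at radius r is drawn at 1 + k1 r^2 times it, then the intrinsics apply), "rvec" (rotation vector, rad) and "tvec" (3), from world to camera coordinates, as OpenCV has them; the wrist camera has in their place "hand_eye" (4x4, takes a point from camera to tool coordinates, whose origin is the TCP and whose axes are the flange's). Camera axes: x right, y down, z forward; pixel columns grow to the right and rows downward; lengths in m; the calibration is good to about 2 mm. A picture is of the moment at which its call begins: read the wrist's pose just before it. camera_info takes no time and is no camera call.
A pose or a line that the arm cannot do raises arm.IKError and nothing moves.
- arm.sign_off(): hands the job in; it is judged then, once.
Trained networks look in the newest picture that a camera, given by its name, has taken for a name from the list of things; names that differ only in an ending like _2 or _b are one class to them, and where a whole thing is asked for, a point or a joint stands for the part that bears it (a point fixed in the world has none). Each returns a list of dicts, best first, with "confidence" (0 to 1); they miss things now and then, are a little off and sometimes report something else, mostly with a low value. They report only what shows in the picture. A call takes as long as a camera call.
- models.search_frame(query, camera): "uv" ([column, row] in pixels, amid what is visible of it).
- models.cut_out(query, camera): "pixels" (480x640 bool, what is visible of it) and "uv" ([column, row] in pixels, amid what is visible of it).
The state is a dict: "t": time; "qpos": joint angles; "joint_vel": joint speeds; "tau": joint torques, N m; "tcp_pos": TCP position; "tool_rot": TCP orientation; "contact_force": force on the tool from outside, world axes, zero at the start; "wrist_torque": the same for the moment, N m; "width": finger opening in m; "gripper_force": force on a finger pad.
Only numpy, scipy, OpenCV 4.12 (cv2) and the standard library are available. Lean on these libraries where they do the work, as an engineer would, in place of code of your own. Each camera call takes 0.05 s, during which the arm holds its last target. There are 200 camera calls.

## Working session

There is one attempt and no reset: what is moved stays moved. The work goes in short steps, each a Python script; the robot and the scene stay as the last script left them, time stands still between calls to the robot, and variables do not carry over. Pictures are saved under pics/ and viewed, at most 10 in all, crops included, and the job is handed in when it is done.

```bash
mkdir -p pics
cat > h.py <<'E'
import numpy as np, cv2
from cell import arm, claw, planner, cams, models
def ray(info,uv):
    f=240/np.tan(np.radians(info["fovy"])/2)
    d=(np.array(uv,float)-[info["cx"],info["cy"]])/f
    s=d.copy()
    for _ in range(20): s=d/(1+info["k1"]*(s@s))
    return np.array([s[0],s[1],1.0])
def campose(name,st=None):
    i=cams.camera_info(name)
    if "rvec" in i:
        R=cv2.Rodrigues(np.array(i["rvec"],float))[0]; t=np.array(i["tvec"],float).ravel()
        return i,R.T,-R.T@t
    H=np.array(i["hand_eye"]); R=np.array(st["tool_rot"]); p=np.array(st["tcp_pos"])
    return i,R@H[:3,:3],R@H[:3,3]+p
def world(name,uv,d,st=None):
    i,R,c=campose(name,st); return c+R@(ray(i,uv)*d)
def cloud(name,mask,depth,st=None):
    i,R,c=campose(name,st); v,u=np.nonzero(mask&(depth>0))
    return np.array([c+R@(ray(i,(a,b))*depth[b,a]) for a,b in zip(u,v)])
E
python3 - <<'E'
from h import *
st=arm.state(); print(st)
for n in ("scene","top"):
    p,d=cams.camera(n); cv2.imwrite(f"pics/{n}0.png",p); np.save(f"{n}.npy",d)
    print(n,cams.camera_info(n))
    for q in ("stand","spokes","tyre","stem","spanner","jar","spray","driver","elbow","cup","roll"):
        r=models.cut_out(q,n)
        for k in r[:1]:
            C=cloud(n,k["pixels"],d); 
            print(q,round(k["confidence"],2),np.round(k["uv"]),len(C),np.round(np.median(C,0),3) if len(C) else "",np.round(C.min(0),3) if len(C) else "",np.round(C.max(0),3) if len(C) else "")
E
```

```text
{'t': 0.0, 'qpos': array([-7.03583388e+01,  2.42842503e+01,  9.34332507e+01, -2.93949837e-03,
        6.23717473e+01, -1.09081564e+00]), 'joint_vel': array([-0.05990413,  0.01880677, -0.03400868, -0.05979555, -0.04593811,
        0.04854248]), 'tau': array([-9.23319240e-04, -5.57392752e+01, -2.81740433e+01, -1.66985983e-04,
        7.36474874e-03, -7.28446764e-06]), 'tcp_pos': array([ 0.22105346, -0.58400317,  0.23053519]), 'tool_rot': array([[ 9.35235082e-01,  3.54026864e-01, -5.66400768e-04],
       [ 3.54027317e-01, -9.35233955e-01,  1.45176085e-03],
       [-1.57548878e-05, -1.55825903e-03, -9.99998786e-01]]), 'contact_force': array([ 0.22735885, -0.15752289, -0.17533429]), 'wrist_torque': array([-0.0364773 ,  0.03685368,  0.02035403]), 'gripper_force': 0.0, 'width': 0.08546287615169132}
scene {'fovy': 45.16492734924582, 'cx': 324.178775507719, 'cy': 234.97318337761027, 'k1': -0.1856290328761616, 'rvec': array([ 1.16830135,  2.08328894, -1.14691217]), 'tvec': array([ 0.25066674, -0.12054501,  1.57352558])}
stand 0.72 [282. 264.] 19922 [ 0.601 -0.026  0.09 ] [-0.104 -0.589 -0.006]
[... 1304 characters left out ...]
-0.047  0.307] [ 0.508 -0.186 -0.005] [0.695 0.124 0.343]
spanner 0.65 [292. 281.] 459 [0.434 0.085 0.007] [ 0.409 -0.009 -0.003] [0.466 0.169 0.014]
jar 0.65 [399. 303.] 390 [ 0.402 -0.185  0.064] [ 0.378 -0.215 -0.001] [ 0.43  -0.163  0.071]
spray 0.88 [251. 186.] 745 [0.648 0.229 0.142] [ 0.63   0.206 -0.002] [0.689 0.281 0.156]
driver 0.95 [446. 322.] 351 [ 0.385 -0.313  0.023] [ 0.343 -0.345 -0.004] [ 0.435 -0.287  0.031]
elbow 0.92 [250. 243.] 534 [0.52  0.218 0.02 ] [ 0.459  0.166 -0.002] [0.603 0.253 0.027]
cup 0.79 [435. 246.] 565 [ 0.578 -0.274  0.031] [ 0.539 -0.299 -0.001] [ 0.604 -0.234  0.074]
roll 0.68 [288. 180.] 371 [0.697 0.153 0.04 ] [0.672 0.126 0.008] [0.73  0.18  0.047]
```

View pics/scene0.png

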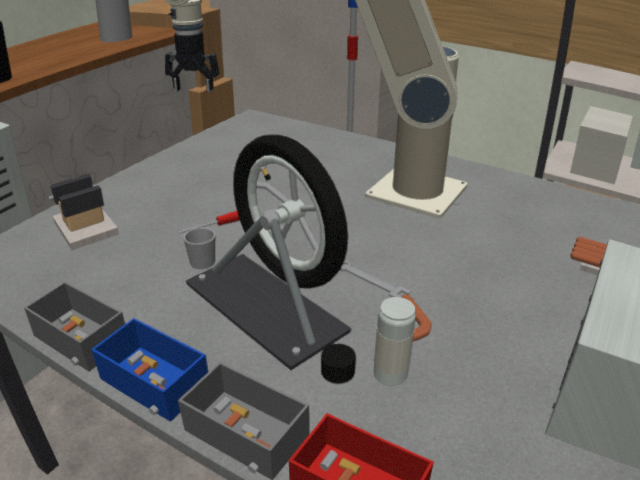

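View pics/top0.png

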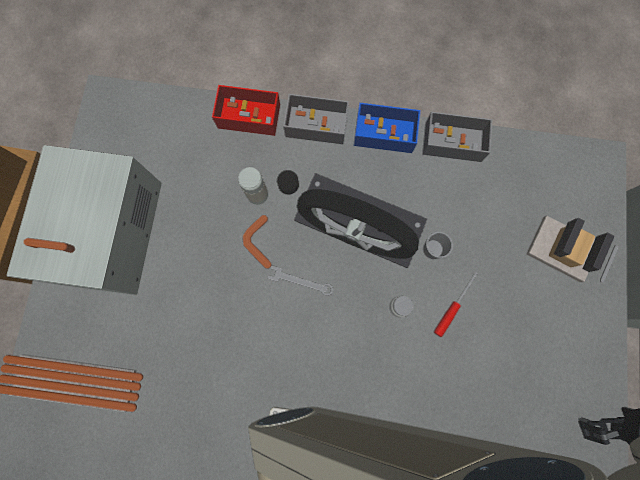

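The scene view, taken from behind the wheel, shows the stem at about (265,173), the hub at (285,212), and the cup, spray and roll clear of the robot side. The top view shows the wheel running from (300,200) to (418,245), with the jar at (401,306) and the spanner at (300,280) on the robot's side.

```bash
cat > fit.py <<'E'
from h import *
from scipy.optimize import least_squares
P=[]
for n in ("scene","top"):
    p,d=cams.camera(n); 
    C=cloud(n,models.cut_out("tyre",n)[0]["pixels"],d)
    C=C[(np.linalg.norm(C-[.57,-.035,.19],axis=1)<.2)&(C[:,2]>.04)]; P.append(C[::2])
P=np.vstack(P)
def res(q):
    x=np.array([np.cos(q[3]),np.sin(q[3]),0]); D=P-q[:3]; a=D@x; r=np.linalg.norm(D-np.outer(a,x),axis=1)
    return np.hypot(r-.132,a)-.018
s=least_squares(res,[.57,-.035,.19,.4],loss="soft_l1",f_scale=.003); q=s.x
print(q,np.median(abs(s.fun)))
x=np.array([np.cos(q[3]),np.sin(q[3]),0]); y=np.array([-x[1],x[0],0]); z=np.array([0,0,1.])
np.savez("hub.npz",o=q[:3],R=np.c_[x,y,z])
p,d=cams.camera("scene")
for k in models.cut_out("stem","scene")[:2]:
    L=(np.median(cloud("scene",k["pixels"],d),0)-q[:3])@np.c_[x,y,z]; print("stem",k["confidence"],L,np.degrees(np.arctan2(L[1],-L[2])))
# spoke angles: all depth points near spoke plane, radius 45..85
C=cloud("scene",(lambda m:cv2.rectangle(m,(230,130),(350,290),1,-1)>0)(np.zeros((480,640),np.uint8)),d)
L=(C-q[:3])@np.c_[x,y,z]; r=np.hypot(L[:,1],L[:,2]); k=(abs(L[:,0]+.02)<.012)&(r>.04)&(r<.085)
a=np.degrees(np.arctan2(L[k,1],-L[k,2])); print("spokes hist mod 72:",np.histogram(a%72,bins=np.arange(0,73,6)))
print("full",np.histogram(a,bins=np.arange(-180,181,12))[0])
R=np.c_[x,y,z]
for roll in (0,90,180,270):
    c,s_=np.cos(np.radians(roll)),np.sin(np.radians(roll))
    T=R@np.array([[0,0,1],[c,-s_,0],[s_,c,0]])
    for th in range(-180,180,45):
        t=np.radians(th); pt=q[:3]+R@[-.014,.062*np.sin(t),-.062*np.cos(t)]
        J=planner.inverse_kinematics(pt,T); print(roll,th,None if J is None else np.round(J))
E
python3 fit.py
```

```text
[ 0.56412749 -0.04068891  0.1911924  -0.27232941] 0.0013581379984578708
stem 0.39 [ 0.00085738 -0.05581421  0.06156947] -137.80693495043388
spokes hist mod 72: (array([  0,   1,   0,   0,   0,  12, 178, 236,  82,   1,   0,   0]), array([ 0,  6, 12, 18, 24, 30, 36, 42, 48, 54, 60, 66, 72]))
full [ 98   0   0   1   0   1 114   4   0   0   0   0  53  21   0   0   0   0
 101  48   0   0   0   0  48  10   0   0   0  11]
0 -180 None
0 -135 None
0 -90 None
0 -45 None
0 0 None
0 45 None
0 90 None
0 135 None
90 -180 [  7.  42. 142. 203.  94. -88.]
90 -135 [ -2.  47. 143. 193. 100. -88.]
90 -90 [ -6.  56. 142. 190. 107. -87.]
90 -45 [ -2.  63. 139. 194. 111. -85.]
90 0 [  7.  64. 136. 204. 109. -82.]
90 45 [ 15.  60. 135. 212. 103. -82.]
90 90 [ 18.  52. 136. 214.  97. -85.]
90 135 [ 15.  45. 139. 211.  93. -88.]
180 -180 [  7.  42. 142. 203.  94.   2.]
180 -135 [ -2.  47. 143. 193. 100.   2.]
180 -90 [ -6.  56. 142. 190. 107.   3.]
180 -45 [ -2.  63. 139. 194. 111.   5.]
180 0 [  7.  64. 136. 204. 109.   8.]
180 45 [ 15.  60. 135. 212. 103.   8.]
180 90 [ 18.  52. 136. 214.  97.   5.]
180 135 [ 15.  45. 139. 211.  93.   2.]
270 -180 [  7.  42. 142. 203.  94.  92.]
270 -135 [ -2.  47. 143. 193. 100.  92.]
270 -90 [ -6.  56. 142. 190. 107.  93.]
270 -45 [ -2.  63. 139. 194. 111.  95.]
270 0 [  7.  64. 136. 204. 109.  98.]
270 45 [ 15.  60. 135. 212. 103.  98.]
270 90 [ 18.  52. 136. 214.  97.  95.]
270 135 [ 15.  45. 139. 211.  93.  92.]
```

```bash
cat >> h.py <<'E'
def frame(pitch,roll,yaw=0):
    h=np.load("hub.npz"); p=np.radians(pitch); r=np.radians(roll); w=np.radians(yaw)
    z=np.array([np.cos(p)*np.cos(w),np.cos(p)*np.sin(w),-np.sin(p)]); y=np.array([-np.sin(w),np.cos(w),0]); x=np.cross(y,z)
    T=np.c_[x,y,z]@np.array([[np.cos(r),-np.sin(r),0],[np.sin(r),np.cos(r),0],[0,0,1]])
    return h["R"]@T
def pt(th,r=.062,x=-.013):
    h=np.load("hub.npz"); t=np.radians(th); return h["o"]+h["R"]@[x,r*np.sin(t),-r*np.cos(t)]
E
python3 - <<'E'
from h import *
print(cams.camera_info("wrist"))
for pitch in (25,30,35,40):
  for roll in (0,180):
   for yaw in (0,15):
    T=frame(pitch,roll,yaw); print(pitch,roll,yaw)
    for p in (pt(6)-.1*T[:,2],pt(6),pt(45),pt(90),pt(135),pt(158),pt(158)-.1*T[:,2]):
        J=planner.inverse_kinematics(p,T); print("  ",None if J is None else np.round(J))
E
```

```text
{'fovy': 71.334857688101, 'cx': 321.070640260836, 'cy': 236.2586556053418, 'k1': -0.06272518121611945, 'hand_eye': array([[ 1.25259062e-03, -9.61660802e-01, -2.74238824e-01,
         6.93236827e-02],
       [ 9.99999132e-01,  1.31655773e-03, -4.91995485e-05,
         7.42745397e-04],
       [ 4.08364520e-04, -2.74238524e-01,  9.61661617e-01,
        -1.42448394e-01],
       [ 0.00000000e+00,  0.00000000e+00,  0.00000000e+00,
         1.00000000e+00]])}
25 0 0
   None
   [  6.  40. 139. 202.  64.  90.]
   [ 12.  37. 137. 210.  60.  87.]
   [ 15.  29. 136. 216.  52.  80.]
   [ 12.  20. 137. 216.  46.  76.]
   [  9.  18. 138. 213.  43.  75.]
   [ 19.   4. 145. 230.  42.  64.]
25 0 15
   None
   [ -8.  41. 140. 173.  66.  90.]
   [ -1.  37. 140. 180.  61.  90.]
   [  3.  28. 139. 184.  52.  89.]
   [ -1.  20. 139. 180.  44.  90.]
   [ -5.  17. 140. 174.  42.  93.]
   None
25 180 0
   None
   [  6.  40. 139. 202.  64. -90.]
   [ 12.  37. 137. 210.  60. -93.]
   [  15.   29.  136.  216.   52. -100.]
   [  12.   20.  137.  216.   46. -104.]
   [   9.   18.  138.  213.   43. -105.]
   [  19.
[... 2448 characters left out ...]
  13. 144. 165.  27.  98.]
   [ -7.  28. 136. 171.  34.  93.]
   [ -1.  25. 135. 180.  30.  90.]
   [  2.  18. 133. 186.  22.  86.]
   [ -1.  11. 133. 179.  14.  90.]
   [ -4.   9. 133. 166.  12. 101.]
   None
40 180 0
   [   9.   13.  142.  221.   29. -111.]
   [   3.   28.  135.  206.   34. -100.]
   [   9.   26.  133.  218.   32. -107.]
   [  12.   19.  131.  232.   27. -121.]
   [   9.   12.  131.  242.   21. -134.]
   [   6.   10.  131.  242.   19. -137.]
   None
40 180 15
   [ -9.  13. 144. 165.  27. -82.]
   [ -7.  28. 136. 171.  34. -87.]
   [ -1.  25. 135. 180.  30. -90.]
   [  2.  18. 133. 186.  22. -94.]
   [ -1.  11. 133. 179.  14. -90.]
   [ -4.   9. 133. 166.  12. -79.]
   None
```

Run:
```python
from h import *
T=frame(30,180,15); np.save("T.npy",T)
pre=pt(90)-.09*T[:,2]; J=planner.inverse_kinematics(pre,T); print(pre,J)
print([planner.inverse_kinematics(pt(6)-b*T[:,2],T) is not None for b in (.05,.06,.07,.08)])
claw.grasp(20)
p=np.array(arm.state()["tcp_pos"]); arm.servo_line(p+[0,0,.2],velocity=.2)
J=np.array(J); Js=J.copy(); Js[0]=-70.36
arm.move_j(Js); s=arm.state(); print(s["tcp_pos"],s["t"])
arm.move_j(J); s=arm.state(); print(s["tcp_pos"],s["t"],s["width"])
im,d=cams.camera("wrist"); cv2.imwrite("pics/w1.png",im)
for k in models.cut_out("stem","wrist")[:2]:
    h=np.load("hub.npz"); L=(np.median(cloud("wrist",k["pixels"],d,s),0)-h["o"])@h["R"]; print("stem",k["confidence"],k["uv"],L)
```

```text
[0.49034511 0.02334361 0.2361924 ] [  3.52923922  11.72625553 145.47949005 185.91284843  37.28832616
 -92.64140122]
[True, True, True, True]
[ 0.15878954 -0.46514372  0.23658071] 6.15
[0.49036988 0.02283646 0.23618494] 8.2 5.900257114143893e-05
stem 0.64 [531.4, 191.4] [-0.00208308 -0.05997677  0.06227211]
```

View pics/w1.png

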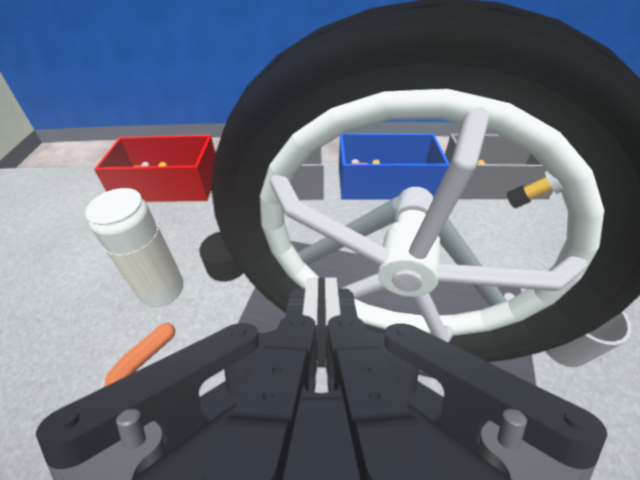

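The wrist view shows the stem at (530,190), upper right, as measured. The hub is at (410,275), the spokes are where I expected them, and the lower gap between the spokes at (345,290) and (440,320) is open for the fingers.

```bash
cat >> h.py <<'E'
def stem_angle(cam="scene"):
    s=arm.state(); im,d=cams.camera(cam); h=np.load("hub.npz"); out=[]
    for k in models.cut_out("stem",cam)[:2]:
        C=cloud(cam,k["pixels"],d,s)
        if len(C):
            L=(np.median(C,0)-h["o"])@h["R"]; out.append((round(k["confidence"],2),np.round(L,3),round(np.degrees(np.arctan2(L[1],-L[2])),1)))
    return im,d,out
def spoke_mod(d):
    h=np.load("hub.npz"); C=cloud("scene",(lambda m:cv2.rectangle(m,(230,130),(350,290),1,-1)>0)(np.zeros((480,640),np.uint8)),d)
    L=(C-h["o"])@h["R"]; r=np.hypot(L[:,1],L[:,2]); k=(abs(L[:,0]+.02)<.012)&(r>.045)&(r<.08)
    a=np.arctan2(L[k,1],-L[k,2]); return np.degrees(np.angle(np.exp(5j*a).mean()))/5  # spokes' angle mod 72
def sweep(a,b,step=12,v=.06):
    n=max(1,int(np.ceil(abs(b-a)/step)))
    for th in np.linspace(a,b,n+1)[1:]:
        arm.servo_line(pt(th),velocity=v); s=arm.state(); print(round(th),np.round(s["contact_force"],1),round(s["t"],1))
E
python3 - <<'E'
from h import *
T=np.load("T.npy")
arm.servo_line(pt(6)-.06*T[:,2],velocity=.12)
print(arm.state()["contact_force"])
arm.servo_line(pt(6),velocity=.08); s=arm.state(); print("in",s["contact_force"],s["t"])
sweep(6,126)
im,d,o=stem_angle(); print(o,spoke_mod(d),arm.state()["t"]); cv2.imwrite("pics/s1.png",im)
E
```

```text
[-0.04029076  0.55124759 -0.59878995]
in [-0.65632717 -0.08475788  0.38998148] 10.1333
18 [-0.2  0.2  0.2] 10.5
30 [0.6 0.3 0.1] 10.9
42 [ 0.9 -0.1 -2.1] 11.2
54 [-0.5 -0.8 -0.3] 11.6
66 [0.5 0.1 0.9] 12.0
78 [ 0.7 -0.4  0.4] 12.3
90 [-0.1 -0.3 -0.2] 12.7
102 [-0.2  0.1  0.5] 13.1
114 [ 0.5 -0.3  0.1] 13.4
126 [ 0.3 -0.1  0.4] 13.8
[] 7.957444909367186 13.9
```

View pics/s1.png

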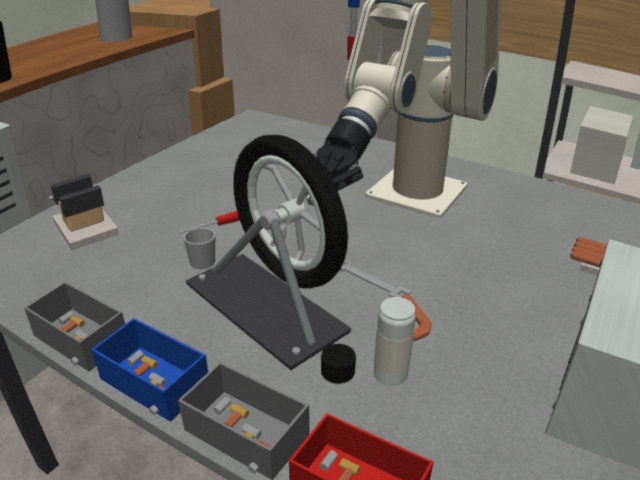

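The scene view shows the fingers behind the upper part of the wheel at about (340,165). The stem is now low and hidden, and the spoke phase puts it at about -28°.

Run:
```python
from h import *
sweep(126,144,9,.03)
arm.pause(.3); im,d,o=stem_angle(); print(o,spoke_mod(d)); o2=stem_angle("wrist"); print(o2[2]); cv2.imwrite("pics/w2.png",o2[0])
print(stem_angle("top")[2])
```

```text
135 [-1.4  1.4  0.1] 14.4
144 [-0.9  1.4 -0.9] 14.8
[] 21.977601469202458
[]
[]
```

View pics/w2.png

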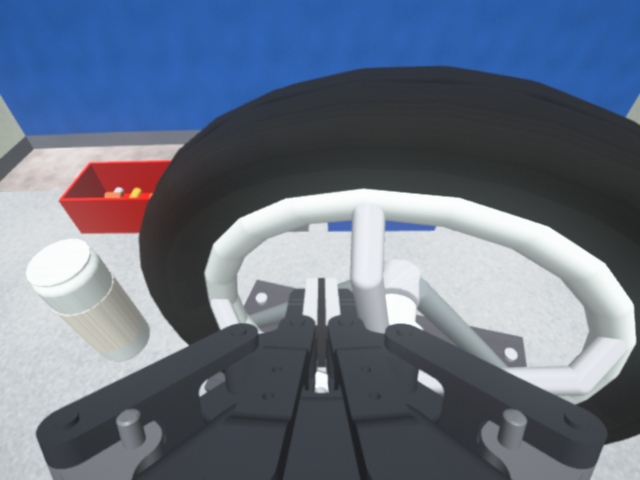

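The wrist view shows the pushed spoke from (368,205) to (370,320), just short of vertical, with the fingers on its left. The spoke phase gives about 14° still to go.

Run:
```python
from h import *
T=np.load("T.npy")
sweep(144,157,7,.025)
arm.pause(.3); im,d,o=stem_angle(); print("in place",o,spoke_mod(d))
arm.servo_line(pt(147),velocity=.03)
arm.servo_line(pt(147)-.06*T[:,2],velocity=.08)
im,d,o=stem_angle(); print(o,spoke_mod(d),np.degrees(np.arctan(0)),arm.state()["t"])
o2=stem_angle("wrist"); print(o2[2])
```

```text
150 [-0.3  0.5 -1.1] 15.9
157 [-0.6  1.  -0.1] 16.3
in place [(0.52, array([-0.011, -0.006,  0.01 ]), np.float64(-146.2))] 32.16437695874513
[(0.62, array([ 0.091,  0.236, -0.153]), np.float64(57.1))] 33.93897775565772 0.0 18.225
[]
```

The spoke phase is now 33.9° against a target of 36°. I'll back off and look at the stem directly.

Run:
```python
from h import *
T=np.load("T.npy")
arm.servo_line(pt(90)-.09*T[:,2],velocity=.12)
im,d,o=stem_angle("wrist"); print(o); cv2.imwrite("pics/w3.png",im)
im,d,o=stem_angle(); print(o,spoke_mod(d)); s=arm.state(); print(s["contact_force"],s["t"])
```

```text
[(0.87, array([-0.002, -0.006, -0.082]), np.float64(-4.0))]
[] 33.83722169618853
[-0.14381671 -0.10878026  0.3388233 ] 19.0917
```

View pics/w3.png

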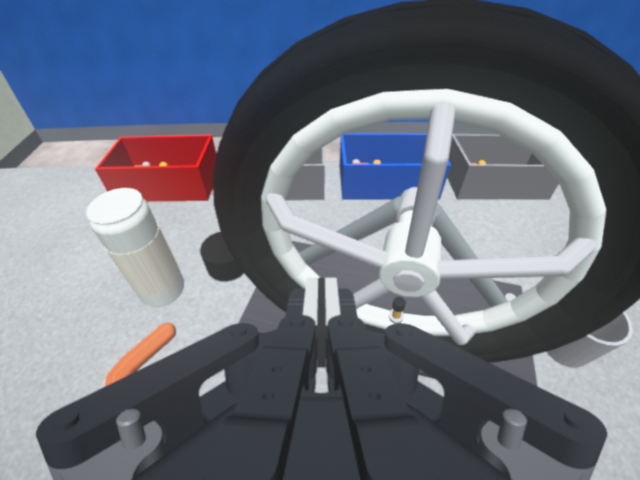

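The wrist view shows the stem at the bottom at (398,308), cap up. The two estimates are -2° and -4°, inside the 8° tolerance. One small nudge will centre it.

Run:
```python
from h import *
T=np.load("T.npy")
arm.servo_line(pt(145)-.06*T[:,2],velocity=.12)
arm.servo_line(pt(145),velocity=.08)
sweep(145,159.8,8,.02); arm.pause(.2)
arm.servo_line(pt(147),velocity=.03)
arm.servo_line(pt(147)-.06*T[:,2],velocity=.08)
arm.servo_line(pt(90)-.09*T[:,2],velocity=.12)
im,d,o=stem_angle("wrist"); print(o)
for n in range(1): print(spoke_mod(stem_angle()[1]))
s=arm.state(); print(s["contact_force"],s["t"])
if o and abs(o[0][2])<4.5: print(arm.sign_off())
```

```text
152 [-0.5  0.6  0.4] 21.1
160 [ 0.1 -0.2  0. ] 21.6
[(0.61, array([-0.002, -0.002, -0.085]), np.float64(-1.5))]
-35.97643560028804
[ 0.6967103  -0.14551884 -1.41594589] 24.1167
the job is handed in; nothing more can be done
None
```

The job is handed in: the last measurements put the valve stem at the bottom of the wheel, cap up, within about 1.5°, and the arm was backed clear of the wheel; no verdict came back from the judging.

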